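# Stamp a soap bar in the bench press

### The arm

A 6-joint arm with a two-finger parallel gripper is mounted at the origin on a cart in front of the work surface, level with it; the furniture and walls round the work are solid. World frame = base frame: x ahead of the robot, y to its left, z up, the work surface at z = 0. Lengths are in mm, angles in rad, forces in N, time in s.
With the tool pointing down it reaches from about 275 to 750 mm from the base axis. Payload 10.2 kg.
Tool frame: the origin (TCP) lies midway between the tips of the shut fingers; the grasp point (between the pads) lies 19 mm behind it; x points along the fingers, z is the direction in which the jaws open and shut, and the axes are right-handed (so a half turn about x gives the same grasp; the last joint's range is limited). The gripper opens to 88 mm and grips with 3 to 60 N. Pads are 18 mm wide; open, the fingers measure 123 mm over their backs; the gripper's body (75 mm by 187 mm) begins 45 mm behind the grasp point.
Start: joints at [1.118, 0.313, 1.498, -0, 1.331, -0.223], TCP at [119.599, 511.202, 238.72] pointing down, gripper open.
Joint ranges: [-2.94, 2.94], [-0.97, 2.17], [0.19, 2.56], [-1.23, 4.37], [0.02, 3.11], [-2.88, 2.88]. Speed limits (rad/s): [2.39, 2.39, 3.01, 3.14, 3.14, 3.14].

### API

Orientations are given as a rotation vector (axis times angle).
In Python, from station import env, capture, camera_info, ticket gives the robot as it stands.
- The arm moves only by the tool play_rows, never from a script. Its argument "series" is one flat list of numbers, 7 for each row, row after row: the turn, a rotation vector about the tool's x, y, z in rad, then the shift along the tool's x, y, z in cm, then the opening, from 0 (shut) to 1 (fully open). A call has 1 to 12 rows; each row shifts and turns the commanded pose from where the row before left it, along the tool's axes as they then stand; what a row does not reach is not made up. A row lasts 1/12 s, in which the tool goes at most 41.7 mm and 7.16 degrees, less where a joint would pass 70% of its speed; a pose out of reach is approached as far as the arm can. A call is refused whole if a number of a shift passes 4.17 or a number of a turn 0.125, either way. A call with a gripper value outside its range is refused whole. The fingers move at their own pace and stop on an object; the grip force is fixed at half the most. Time passes only in rows, so rows that do not move let the fingers close. It gives the time, the measured TCP pose, the force and the opening at its end, in the units of the state.
- env.get_obs(): the state, without advancing time (a new reading comes with each control period).
- capture(name): name is "side" or "top" or "wrist"; returns (picture, depth): 420x560x3 uint8, red, green, blue; 420x560 float32, mm along the optical axis (not along the pixel's ray), 0 where there is no reading.
- camera_info(name): a dict with "fx", "fy", "cx", "cy" (pixels), "D" ([k1, k2, p1, p2, k3] as OpenCV has them; the pictures are not rectified), "T" (4x4, takes a point from camera to world coordinates); the wrist camera has in their place "T_tool_cam" (4x4, takes a point from camera to tool coordinates, whose origin is the TCP and whose axes are the tool frame's). Camera axes: x right, y down, z forward; pixel columns grow to the right and rows downward; lengths in mm; the calibration is good to about 2 mm. A picture is of the moment at which its call begins: read the wrist's pose just before it. camera_info takes no time and is no camera call.
- ticket.job_done(): hands the job in, once; it reports no verdict.
The state is a dict: "time": time; "joint_pos": joint angles; "dq": joint speeds; "joint_torque": joint torques, N m; "position": TCP position; "eef_rot": TCP orientation; "contact_force": force on the tool from outside, world axes, zero at the start; "ft_torque": the same for the moment, N m; "finger_gap": finger opening in mm.
Only numpy, scipy, OpenCV 4.12 (cv2) and the standard library are available. Lean on these libraries where they do the work, as an engineer would, in place of code of your own. Each camera call takes 0.05 s, during which the arm holds its last target.

### The job

Stamp the lavender soap bar: push the press's tray fully home under the head, then press the red knob down until you feel the plunger land on its stop, keep it firmly but gently on the stop for about a second (do not force the stop), and let the plunger rise all the way. Then pull the tray fully out again with the soap still lying in it, let go, and leave the jar, the tin and the wooden stamp alone.

Things in the scene. Friction and masses are not known exactly. Their poses are not given: they have to be found in the camera images.
- press: Small green bench press, fixed on the table: base plate 165 x 185 mm, steel column, head reaching over the plate (42 mm wide, heights 104 to 138 mm). Origin on the table straight under the plunger's axis; z up; +y is the direction in which the tray comes out, -y in which it goes in; the column stands at +x, 80 mm from the plunger's axis.
- tray (a joint): How far the aluminium tray is pushed in, m: 0 = fully out, clear of the head (as it starts), 0.090 = fully home, the soap centred under the plunger. It slides straight along the press's y axis with about 2 N of friction and stays where it is left. Hard stops at both ends.
- tray_handle (a point): Point on the axis of the tray's upright black handle post, 55 mm over the table. The post is 16 mm thick, stands free from height 34 to 72 mm (its top) and can be pinched from above in any direction. It moves with the tray: 185 mm along the press's +y from the plunger's axis when the tray is out, 95 mm when it is home.
- tray_nest (a point): Centre of the tray's floor, on which the soap lies, 26 mm over the table; moves with the tray; axes parallel to the press's. A 10 mm high light-wood rim holds the soap with about 2 mm of play all round.
- plunger (a joint): How far the plunger is pressed down, m: 0 = fully up; springs push it back up. The brass die meets the soap after about 14 mm and then gives way on its own springs; the plunger goes on to its stop. Force on the knob: 2 to 3 N at first, rising slowly, a step of about 1.5 N when the die meets the soap, 6 to 11 N just before the stop, then a steep rise.
- stop_top (a point): Centre of the brass seat on top of the head, 138 mm over the table, fixed. The dark collar clamped on the plunger's rod lands on it: that is the stop. The collar is set for 16 to 30 mm of stroke, differently each time, and its height is not measured: feel for it. Firmly on the stop takes 4 to 8 N more than the springs; over 20 N more forces the collar, so keep the push under about 25 N.
- knob_top (a point): Centre of the flat top of the plunger's red palm knob (36 mm across the flat, 46 mm at its widest, 22 mm tall), 204 mm over the table when the plunger is up; moves with the plunger. Pressed straight down with the closed fingers.
- soap_mid (a point): Centre (half-way up) of the lavender soap bar, 53 x 79 x 26 mm, loose, 100 g, lying in the tray with its long side along the press's x.
- jar: Bystander: small glass pigment jar with pink powder and bamboo lid, 49 mm wide, 70 mm tall, to the right of the press. Origin under its centre.
- tin: Bystander: round grey balm tin, 74 mm wide, 34 mm tall, in front of the press. Origin under its centre.
- wood_stamp: Bystander: pale turned wooden soap stamp, 36 mm wide, 64 mm tall, left of the press's column. Origin under its centre.
Things that resemble listed ones, but are neither listed nor needed, are in the scene too. Leave any turquoise look-alike of the part that bears soap_mid alone.

How it is judged (in metres and radians):
On the way, in this order (a step that is already met when the one before it is completed fails the run):
1. the tray is fully home (within 3 mm) with the plunger up (value of joint tray above 0.087 m and value of joint plunger below 0.003 m), for 0.2 s.
2. the plunger is held on its stop (more than 2 N on the stop) for half a second, tray home (value of joint tray above 0.087 m and contact force between stop_face and stop_seat above 2 N), for 0.5 s.
3. the plunger has risen all the way (within 3 mm), tray still home (all of step 1), for 0.1 s.
At the end, for the whole second after the job is handed in: The tray is fully out (within 5 mm), the plunger fully up (within 3 mm), the soap bar lies flat at rest in the tray (value of joint tray below 0.005 m and value of joint plunger below 0.003 m and distance between soap_mid and tray_nest below 0.018 m and z of soap_mid in the frame of tray_nest below 0.016 m and angle between soap_mid's own z axis and vertical below 0.08 rad and linear speed of soap below 0.02 m/s); the robot touches nothing.
It fails at once if the stop was forced: more than 20 N on it, beyond what the springs take (contact force between stop_face and stop_seat above 20 N).
It fails at once if the plunger was pressed (more than 8 mm) while the tray was not home (within 5 mm) (value of joint plunger above 0.008 m and value of joint tray below 0.085 m).
It fails at once if the jar was moved more than 15 mm or knocked over (distance of jar from where it was at the start of the episode above 0.015 m or angle between jar's own z axis and vertical above 0.3 rad).
It fails at once if the tin was moved more than 15 mm or knocked over (distance of tin from where it was at the start of the episode above 0.015 m or angle between tin's own z axis and vertical above 0.3 rad).
It fails at once if the wooden stamp was moved more than 15 mm or knocked over (distance of wood_stamp from where it was at the start of the episode above 0.015 m or angle between wood_stamp's own z axis and vertical above 0.3 rad).
It also fails if it takes over 67 s, if anything falls off the work surface, if the arm or the gripper's body presses on something with over 40 N, if the wrist force passes 120 N, or if a joint passes its speed limit or range.

## Working session

There is one attempt and no reset: what is moved stays moved. The work goes in short steps, Python scripts to look and compute and a tool call to move; the robot and the scene stay as the last step left them, time stands still between calls to the robot, and variables do not carry over. Pictures are saved under pics/ and viewed, and the job is handed in when it is done.

Besides the shell and the picture viewer there is one more tool, called after "Request:" as name(argument=value, ...) on one line, values as JSON. play_rows: Moves the arm, as the interface text tells. Its arguments: {"type":"object","properties":{"series":{"type":"array"}},"required":["series"]}

```bash
mkdir -p pics; ls; python3 - <<'E'
from station import env, capture, camera_info, ticket
import cv2, numpy as np
o=env.get_obs()
for k in o: print(k,np.round(o[k],4))
for n in ("top","side"):
    p,d=capture(n); cv2.imwrite(f"pics/{n}0.png",p[:,:,::-1]); np.save(f"{n}0.npy",d)
    c=camera_info(n); print(n,{k:np.round(c[k],4).tolist() for k in c})
print(camera_info("wrist"))
E
```

```text
pics
time 0.0
joint_pos [ 1.1176  0.3135  1.4984  0.      1.331  -0.2234]
dq [ 0.0005  0.0024  0.0002 -0.0008  0.0004 -0.0009]
joint_torque [ 2.00000e-04 -4.02209e+01 -2.52274e+01  6.94000e-02  3.52000e-02
 -1.00000e-04]
position [119.4901 510.9717 238.1654]
eef_rot [-1.0389  1.3104  1.038 ]
contact_force [0.3912 0.2862 0.0588]
ft_torque [ 0.0638 -0.0489  0.0047]
finger_gap 87.9495
top {'fx': 391.0893, 'fy': 391.0893, 'cx': 279.5739, 'cy': 203.4007, 'D': [-0.0729, 0.0, 0.0, 0.0, 0.0], 'T': [[0.1421, -0.9683, 0.2056, 328.3242], [-0.9899, -0.1389, 0.0299, -28.2523], [-0.0003, -0.2078, -0.9782, 1072.4078], [0.0, 0.0, 0.0, 1.0]]}
side {'fx': 407.2252, 'fy': 407.2252, 'cx': 287.3837, 'cy': 212.1857, 'D': [-0.0702, 0.0, 0.0, 0.0, 0.0], 'T': [[-0.9886, -0.0832, 0.1254, 442.954], [-0.149, 0.4252, -0.8928, 739.2462], [0.021, -0.9013, -0.4327, 490.3376], [0.0, 0.0, 0.0, 1.0]]}
{'fx': 298.5447139342084, 'fy': 298.5447139342084, 'cx': 276.94756401578377, 'cy': 211.70233928542748, 'D': array([-0.02071278,  0.        ,  0.        ,  0.        ,  0.        ]), 'T_tool_cam': array([[ 7.03637917e-04, -2.71350201e-01,  9.62480427e-01,
        -1.47347452e+02],
       [ 6.93776957e-05, -9.62480650e-01, -2.71350315e-01,
         6.98129412e+01],
       [ 9.99999750e-01,  2.57707045e-04, -6.58412228e-04,
        -8.83244031e-01],
       [ 0.00000000e+00,  0.00000000e+00,  0.00000000e+00,
         1.00000000e+00]])}
```

View pics/top0.png

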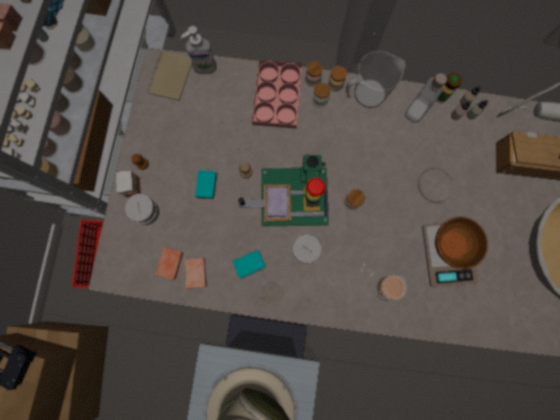

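View pics/side0.png

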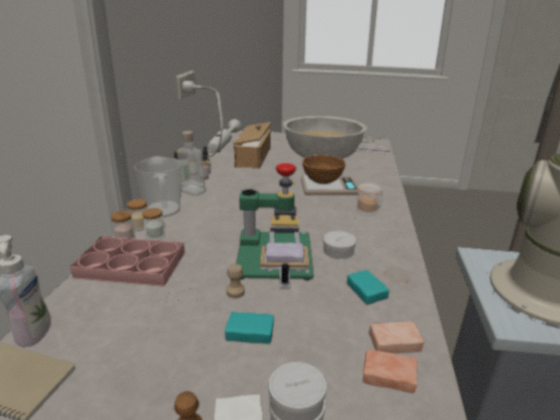

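```bash
cat > h.py <<'E'
import numpy as np, cv2
from station import env, capture, camera_info, ticket
def K(c): return np.array([[c['fx'],0,c['cx']],[0,c['fy'],c['cy']],[0,0,1.]])
def ray(c,T,uv):
    p=cv2.undistortPoints(np.array([[uv]],float),K(c),np.array(c['D'])).ravel()
    return T[:3,3],T[:3,:3]@np.array([p[0],p[1],1])
def atz(c,T,uv,z):
    o,d=ray(c,T,uv); return o+d*(z-o[2])/d[2]
def proj(c,T,P):
    P=np.atleast_2d(P).astype(float); Ti=np.linalg.inv(T)
    r,_=cv2.Rodrigues(Ti[:3,:3]); return cv2.projectPoints(P,r,Ti[:3,3],K(c),np.array(c['D']))[0].reshape(-1,2)
def wristT():
    from scipy.spatial.transform import Rotation as R
    o=env.get_obs(); T=np.eye(4); T[:3,:3]=R.from_rotvec(o['eef_rot']).as_matrix(); T[:3,3]=o['position']
    return T@camera_info('wrist')['T_tool_cam']
E
python3 - <<'E'
from h import *
for n,(u0,v0,w,h) in dict(top=(225,140,150,130),side=(190,150,180,150)).items():
    p=cv2.imread(f"pics/{n}0.png")[v0:v0+h,u0:u0+w]; p=cv2.convertScaleAbs(p,alpha=1.3)
    cv2.imwrite(f"pics/{n}0c.png",cv2.resize(p,None,fx=4,fy=4,interpolation=cv2.INTER_CUBIC))
c=camera_info('top'); 
for uv,z in (((316,186),204),((241,202),72),((313,162),138),((355,199),70),((307,249),34),((245,171),64),((262,169),10),((262,226),10),((328,226),10),((328,169),10)):
    print(uv,z,np.round(atz(c,c['T'],uv,z),1))
E
```

```text
(316, 186) 204 [563.1 -78.6 204. ]
(241, 202) 72 [528.  102.8  72. ]
(313, 162) 138 [641.5 -67.5 138. ]
(355, 199) 70 [ 579.  -192.6   70. ]
(307, 249) 34 [434.6 -86.1  34. ]
(245, 171) 64 [615.2 107.1  64. ]
(262, 169) 10 [643.2  67.6  10. ]
(262, 226) 10 [482.1  42.9  10. ]
(328, 226) 10 [ 507.7 -136.5   10. ]
(328, 169) 10 [ 669.9 -117.5   10. ]
```

View pics/top0c.png

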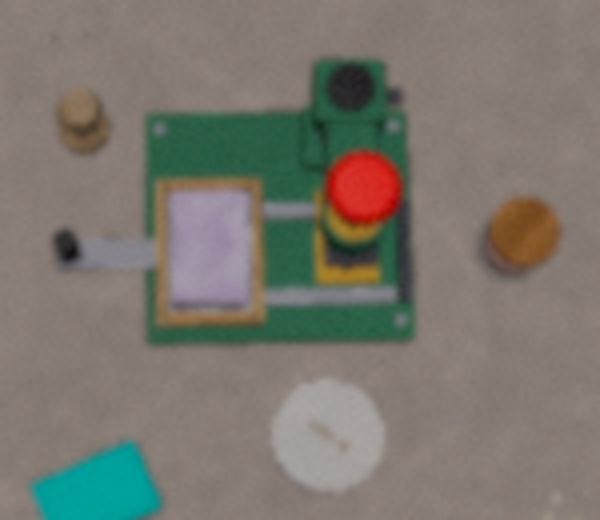

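View pics/side0c.png

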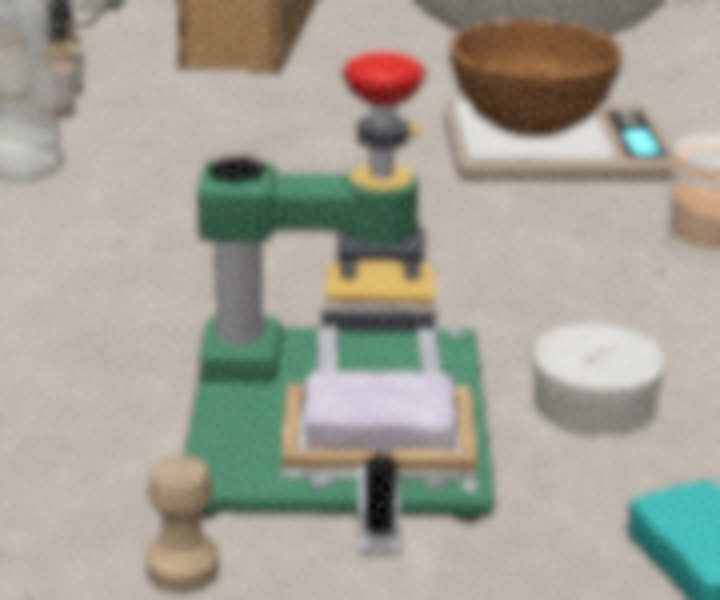

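```bash
cat >> h.py <<'E'
from scipy.spatial.transform import Rotation as R
YAW=0.19
def target(yaw=None):
    yaw=YAW if yaw is None else yaw
    px=np.array([np.cos(yaw),np.sin(yaw),0]); x=np.array([0,0,-1.]); return np.c_[x,np.cross(px,x),px]
def delta(p,yaw=None):
    o=env.get_obs(); Rc=R.from_rotvec(o['eef_rot']).as_matrix(); Rt=target(yaw)
    print('turn(tool) rad',np.round(R.from_matrix(Rc.T@Rt).as_rotvec(),4),'shift cm in current tool',np.round(Rc.T@(np.array(p)-o['position'])/10,3),'in target tool',np.round(Rt.T@(np.array(p)-o['position'])/10,3))
    print('j',np.round(o['joint_pos'],3),'pos',np.round(o['position'],1),'F',np.round(o['contact_force'],2),'gap',round(float(o['finger_gap']),1),'t',o['time'])
E
python3 - <<'E'
from h import *
delta([528,102.8,240]); print(np.round(R.from_rotvec(env.get_obs()['eef_rot']).as_matrix(),3))
E
```

```text
turn(tool) rad [ 1.151e+00 -1.100e-03  4.000e-04] shift cm in current tool [ -0.156 -49.075 -30.443] in target tool [ -0.176 -47.801  32.406]
j [ 1.118  0.313  1.498  0.     1.331 -0.223] pos [119.5 511.  238.2] F [-0.08 -0.21  0.38] gap 88.0 t 0.1
[[-0.    -0.974  0.228]
 [-0.001  0.228  0.974]
 [-1.     0.    -0.001]]
```

Request:
play_rows(series=[0.115,0,0,0,0,0,0.5,0.115,0,0,0,0,0,0.5,0.115,0,0,0,0,0,0.5,0.115,0,0,0,0,0,0.5,0.115,0,0,0,0,0,0.5,0.115,0,0,0,0,0,0.5,0.115,0,0,0,0,0,0.5,0.115,0,0,0,0,0,0.5,0.115,0,0,0,0,0,0.5,0.115,0,0,0,0,0,0.5])

```text
time: 0.93
position: [119.5, 511.1, 238.4]
eef_rot: [-0.146, 1.566, 0.145]
contact_force: [0.3, 0.2, -0.5]
finger_gap: 44.0
```

```bash
python3 - <<'E'
from h import *
delta([528,102.8,240])
E
```

```text
turn(tool) rad [-0.0047 -0.0005  0.0006] shift cm in current tool [ -0.148 -47.654  32.627] in target tool [ -0.161 -47.807  32.402]
j [1.118 0.313 1.498 0.    1.331 0.932] pos [119.5 511.1 238.4] F [ 0.32  0.24 -0.48] gap 44.0 t 0.9333
```

Request:
play_rows(series=[0,0,0,0,-3.1,2.3,0.5,0,0,0,0,-3.1,2.3,0.5,0,0,0,0,-3.1,2.3,0.5,0,0,0,0,-3.1,2.3,0.5,0,0,0,0,-3.1,2.3,0.5,0,0,0,0,-3.1,2.3,0.5,0,0,0,0,-3.1,2.3,0.5,0,0,0,0,-3.1,2.3,0.5,0,0,0,0,-3.1,2.3,0.5,0,0,0,0,-3.1,2.3,0.5,0,0,0,0,-3.1,2.3,0.5,0,0,0,0,-3.1,2.3,0.5])

```text
time: 1.93
position: [462.2, 196.7, 238.6]
eef_rot: [-0.15, 1.566, 0.15]
contact_force: [-0.5, 1.7, 0.7]
finger_gap: 44.1
```

Request:
play_rows(series=[0,0,0,0,-3.0,2.4,0.5,0,0,0,0,-2.5,2.4,0.5,0,0,0,0,0,0,0.5,0,0,0,0,0,0,0.5,0,0,0,0,0,0,0.5])

```text
time: 2.35
position: [518.2, 153.8, 238.4]
eef_rot: [-0.15, 1.567, 0.15]
contact_force: [0.5, 0.3, -0.4]
finger_gap: 43.7
```

```bash
python3 - <<'E'
from h import *
T=wristT(); np.save('T1.npy',T)
delta([528,102.8,240])
p,d=capture('wrist'); cv2.imwrite('pics/w1.png',p[:,:,::-1]); np.save('w1.npy',d)
c=camera_info('wrist')
print(proj(c,T,[[528,102.8,72],[563,-78.6,204]]))
E
```

```text
turn(tool) rad [ 0.0011 -0.001  -0.0004] shift cm in current tool [-0.164 -5.194 -0.006] in target tool [-1.620e-01 -5.194e+00 -1.000e-03]
j [ 0.072  0.348  1.45   0.     1.344 -0.12 ] pos [518.2 153.8 238.4] F [ 0.46  0.28 -0.39] gap 43.7 t 2.35
[[277.56330552 239.35544384]
 [277.26725803 489.47392611]]
```

View pics/w1.png

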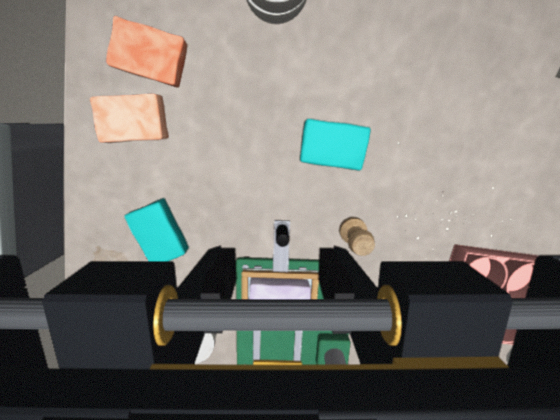

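```bash
python3 - <<'E'
from h import *
p=cv2.imread('pics/w1.png')[205:370,215:365]
cv2.imwrite('pics/w1c.png',cv2.resize(cv2.convertScaleAbs(p,alpha=1.6),None,fx=4,fy=4,interpolation=cv2.INTER_CUBIC)[:600])
c=camera_info('wrist');T=np.load('T1.npy');d=np.load('w1.npy')
print(d[230:250:3,270:296:3])
# depth-based points on handle top
vs,us=np.mgrid[215:262,265:300]
pts=[]
for u,v in zip(us.ravel(),vs.ravel()):
    z=d[v,u]
    if z<=0: continue
    o,r=ray(c,T,(u,v)); P=o+r*z
    if 64<P[2]<82: pts.append(P)
pts=np.array(pts); print(len(pts),pts.mean(0),pts.min(0),pts.max(0))
E
```

```text
[[406.76767 406.6665  354.8903  345.9039  342.4034  347.13626 371.05338
  406.73166 407.26572]
 [407.8656  408.20618 342.25082 336.49298 334.40482 336.95123 356.32373
  407.84598 408.18872]
 [408.19983 377.42172 333.6474  332.4155  333.85754 332.3919  338.4487
  408.69162 408.63022]
 [408.8469  377.7148  335.27393 333.64978 334.24997 332.79968 334.39383
  409.5895  409.68634]
 [410.31308 377.6632  334.76373 333.78687 333.513   335.20795 336.09924
  410.8932  410.85016]
 [412.5465  381.1047  380.59668 335.10428 334.90817 336.66302 380.57443
  411.89972 413.0024 ]
 [414.07574 381.9022  382.81882 381.77008 381.86508 380.84784 382.12723
  415.4     413.7465 ]]
172 [532.27700069 104.49692873  72.17582997] [524.929796    95.65062     64.19710185] [540.17082781 111.03504127  75.47406144]
```

View pics/w1c.png

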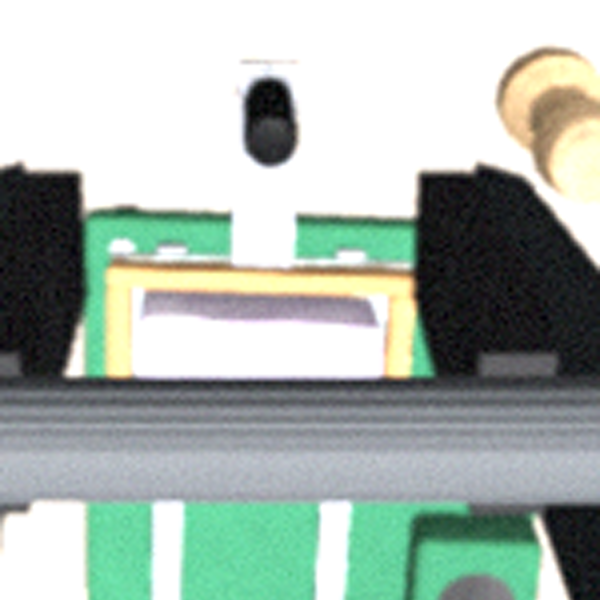

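```bash
python3 - <<'E'
from h import *
from scipy.optimize import least_squares
ct=camera_info('top');cs=camera_info('side');cw=camera_info('wrist');Tw=np.load('T1.npy')
def W(p,q):
    x,y,a=p; return [x+q[0]*np.cos(a)-q[1]*np.sin(a), y+q[0]*np.sin(a)+q[1]*np.cos(a), q[2]]
obs=[('top',ct,ct['T'],(0,0,198),(315.9,186.6)),('top',ct,ct['T'],(0,185,72),(241.5,201.3)),('top',ct,ct['T'],(80,0,140),(312.7,161.5)),
('side',cs,cs['T'],(0,0,195),(286,169)),('side',cs,cs['T'],(0,185,70),(285.2,265.5)),('side',cs,cs['T'],(80,0,138),(249.2,192.3)),('w',cw,Tw,(0,185,72),(282.5,240.5))]
def run(sel):
    f=lambda p:np.concatenate([proj(c,T,W(p,q))[0]-uv for n,c,T,q,uv in obs if n in sel])
    s=least_squares(f,[563,-78,.17],x_scale=[1,1,.01]); print(sel,np.round(s.x,3),np.round(s.fun,1).tolist(),'handle',np.round(W(s.x,(0,185,72)),1))
run(('top',));run(('side',));run(('top','side','w'))
for a,b in (((262,168.5),(261.75,225.5)),((262,168.5),(326.75,168)),((261.75,225.5),(328.25,225.25)),((326.75,168),(328.25,225.25))):
    P,Q=[atz(ct,ct['T'],k,12) for k in (a,b)]; print(np.round(P,1),np.round(Q,1),np.linalg.norm(P-Q))
E
```

```text
('top',) [ 5.63148e+02 -7.98750e+01  1.78000e-01] [0.4, 0.1, -0.1, -0.1, -0.3, -0.0] handle [530.4 102.2  72. ]
('side',) [ 5.63581e+02 -8.22190e+01  1.57000e-01] [-0.0, -0.0, -0.1, -0.2, 0.1, 0.5] handle [534.6 100.5  72. ]
('top', 'side', 'w') [ 5.63273e+02 -8.01010e+01  1.62000e-01] [0.5, 0.1, -0.0, -1.3, 0.3, -0.0, -0.0, 0.3, 0.4, 0.4, -0.0, 0.9, -0.3, -0.0] handle [533.4 102.5  72. ]
[644.1  67.6  12. ] [483.   43.7  12. ] 162.79747017539472
[644.1  67.6  12. ] [ 671.6 -113.5   12. ] 183.25254134532514
[483.   43.7  12. ] [ 509.6 -136.8   12. ] 182.35867122281564
[ 671.6 -113.5   12. ] [ 509.6 -136.8   12. ] 163.72384576658976
```

```bash
sed -i 's/^YAW=.*/YAW=0.158/' h.py; python3 - <<'E'
from h import *
delta([533,103,110])
E
```

```text
turn(tool) rad [ 0.0339 -0.0006 -0.0002] shift cm in current tool [12.861 -5.316  0.506] in target tool [12.862 -5.293  0.678]
j [ 0.072  0.347  1.45   0.     1.344 -0.12 ] pos [518.  154.2 238.6] F [ 0.58  0.49 -0.6 ] gap 43.8 t 2.4
```

Request:
play_rows(series=[0.034,0,0,0,0,0,0.5,0,0,0,0,-2.7,0.4,0.5,0,0,0,0,-2.6,0.3,0.5,0,0,0,3.2,0,0,0.5,0,0,0,3.2,0,0,0.5,0,0,0,3.2,0,0,0.5,0,0,0,3.2,0,0,0.5,0,0,0,0,0,0,0.5,0,0,0,0,0,0,0.5,0,0,0,0,0,0,0.5])

```text
time: 3.23
position: [534.6, 102.8, 112.9]
eef_rot: [-0.124, 1.564, 0.124]
contact_force: [0.3, -0.5, 1.0]
finger_gap: 44.4
```

```bash
python3 - <<'E'
from h import *
T=wristT(); np.save('T2.npy',T)
delta([533,103,45])
p,d=capture('wrist'); cv2.imwrite('pics/w2.png',cv2.convertScaleAbs(p[:,:,::-1],alpha=1.5)); np.save('w2.npy',d)
c=camera_info('wrist')
print(proj(c,T,[[533,103,72],[563,-78.6,204]]))
pts=[]
for v in range(150,330):
  for u in range(235,325):
    z=d[v,u]
    if z<=0: continue
    o,r=ray(c,T,(u,v)); P=o+r*z
    if 66<P[2]<80: pts.append(np.r_[P,u,v])
pts=np.array(pts); print(len(pts),np.round([pts.mean(0),pts.min(0),pts.max(0)],1))
E
```

```text
turn(tool) rad [-0.      0.0028  0.0005] shift cm in current tool [ 6.787  0.047 -0.177] in target tool [ 6.787  0.043 -0.158]
j [-0.025  0.483  1.601  0.     1.055 -0.183] pos [534.6 102.8 112.9] F [ 0.32 -0.5   1.  ] gap 44.4 t 3.2333
[[274.99310039 233.73253809]
 [276.81452435 725.11954224]]
458 [[532.8 104.3  72.6 275.  232.2]
 [525.3  95.7  66.2 264.  220. ]
 [540.6 111.2  75.  286.  244. ]]
```

View pics/w2.png

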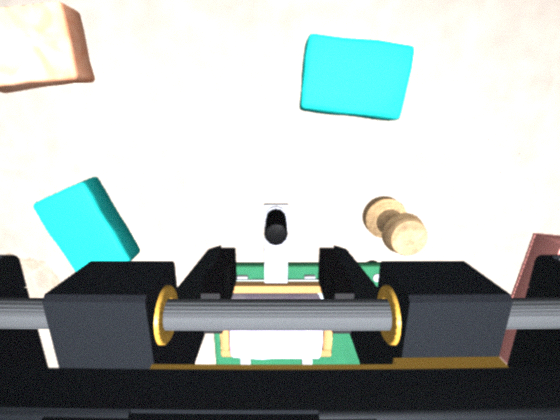

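Request:
play_rows(series=[0,0,0,0,0.1,-0.2,0.5,0,0,0,2.3,0,0,0.5,0,0,0,2.3,0,0,0.5,0,0,0,2.2,0,0,0.5,0,0,0,0,0,0,0.5,0,0,0,0,0,0,0.1,0,0,0,0,0,0,0.1,0,0,0,0,0,0,0.1,0,0,0,0,0,0,0.1,0,0,0,0,0,0,0.1,0,0,0,0,0,0,0.1,0,0,0,0,0,0,0.1])

```text
time: 4.28
position: [533.8, 103.1, 44.1]
eef_rot: [-0.123, 1.562, 0.123]
contact_force: [6.4, 1.6, -0.4]
finger_gap: 15.2
```

```bash
python3 - <<'E'
from h import *
T=wristT(); np.save('T3.npy',T)
delta([533,103.8,45])
p,d=capture('wrist'); cv2.imwrite('pics/w3.png',cv2.convertScaleAbs(p[:,:,::-1],alpha=1.5))
p,d=capture('side'); cv2.imwrite('pics/s3.png',cv2.resize(p[110:320,150:430,::-1],None,fx=2.8,fy=2.8,interpolation=cv2.INTER_CUBIC))
E
```

```text
turn(tool) rad [-0.0012  0.0056  0.0005] shift cm in current tool [-0.09   0.085 -0.063] in target tool [-0.089  0.085 -0.064]
j [-2.500e-02  5.810e-01  1.655e+00  1.000e-03  9.000e-01 -1.820e-01] pos [533.8 103.1  44.1] F [ 6.43  1.59 -0.37] gap 15.2 t 4.2833
```

View pics/w3.png

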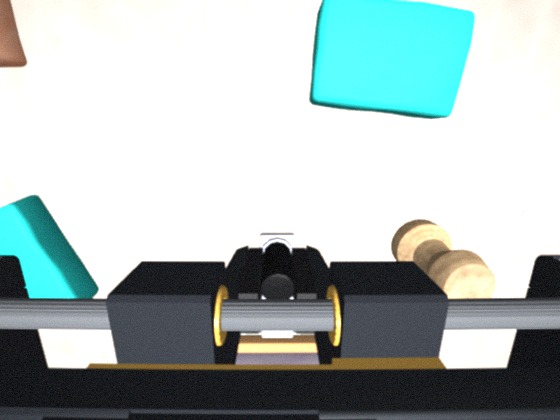

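View pics/s3.png

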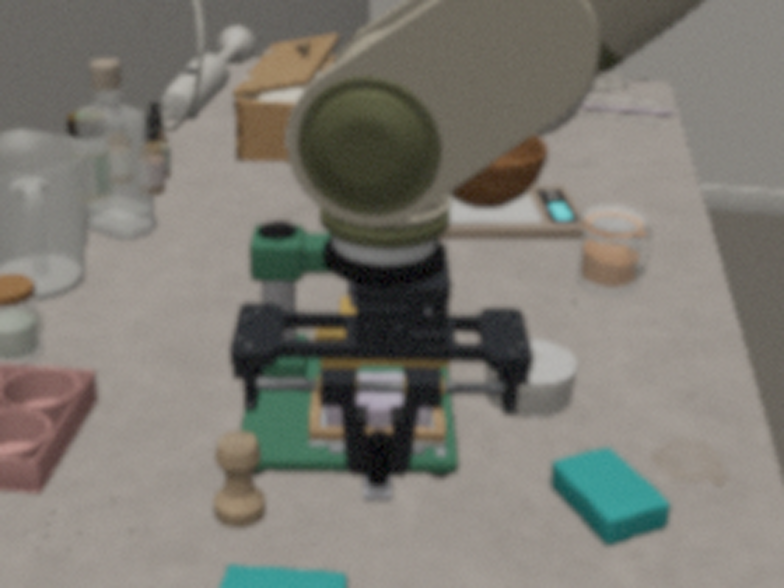

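```bash
python3 - <<'E'
from h import *
p,d=capture('top'); cv2.imwrite('pics/t3.png',cv2.resize(p[120:290,190:390,::-1],None,fx=3.5,fy=3.5,interpolation=cv2.INTER_CUBIC))
c=camera_info('top')
P=np.array([o+r*d[v,u] for v in range(120,290) for u in range(190,390) if d[v,u]>0 for o,r in [ray(c,c['T'],(u,v))]])
# coordinates relative to TCP along press axes
a=.158; rel=P-[533.8,103.1,0]; X=rel[:,0]*np.cos(a)+rel[:,1]*np.sin(a); Y=-rel[:,0]*np.sin(a)+rel[:,1]*np.cos(a)
for z0 in range(110,460,25):
    m=(P[:,2]>z0)&(P[:,2]<z0+25)&(X>-60)&(X<60)
    if m.any(): print(z0,m.sum(),'Y',np.round(np.percentile(Y[m],[1,50,99])),'X',np.round(np.percentile(X[m],[1,99])))
p,d=capture('side');c=camera_info('side')
P=np.array([o+r*d[v,u] for v in range(100,300) for u in range(200,400) if d[v,u]>0 for o,r in [ray(c,c['T'],(u,v))]])
rel=P-[533.8,103.1,0]; X=rel[:,0]*np.cos(a)+rel[:,1]*np.sin(a); Y=-rel[:,0]*np.sin(a)+rel[:,1]*np.cos(a)
print('side')
for z0 in range(110,460,20):
    m=(P[:,2]>z0)&(P[:,2]<z0+20)&(X>-60)&(X<60)&(Y>-80)
    if m.any(): print(z0,m.sum(),'Y',np.round(np.percentile(Y[m],[1,50,99])),'X',np.round(np.percentile(X[m],[1,99])))
E
```

```text
110 130 Y [-203. -179. -163.] X [-20.  60.]
135 112 Y [-199. -177. -163.] X [-20.  60.]
160 6 Y [-185. -182. -178.] X [-20. -14.]
185 293 Y [-205. -182. -161.] X [-22.  20.]
260 10 Y [-70. -53. -49.] X [-58.  -2.]
285 87 Y [-71. -62.  37.] X [-56.  50.]
310 1451 Y [-67.  -3.  50.] X [-42.  44.]
335 493 Y [-59.   8.  58.] X [-52.  27.]
360 452 Y [-52.  32.  64.] X [-59.  -7.]
385 224 Y [-37.  25.  62.] X [-60. -41.]
side
110 427 Y [20. 31. 35.] X [-58.  59.]
130 730 Y [-19.  21.  34.] X [-58.  58.]
150 543 Y [-21.  21.  25.] X [-57.  58.]
170 243 Y [17. 21. 34.] X [-40.  16.]
190 560 Y [-15.  32.  38.] X [-40.  35.]
210 338 Y [ 5. 29. 40.] X [-36.  36.]
230 335 Y [ 3. 32. 59.] X [-38.  38.]
250 438 Y [50. 61. 67.] X [-30.  46.]
270 761 Y [49. 66. 71.] X [-50.  52.]
290 1002 Y [49. 67. 72.] X [-59.  54.]
310 1075 Y [-50.  64.  71.] X [-59.  47.]
330 921 Y [-49.  62.  71.] X [-59.  31.]
350 683 Y [-49.  64.  72.] X [-59.   6.]
370 325 Y [51. 68. 72.] X [-60. -19.]
```

View pics/t3.png

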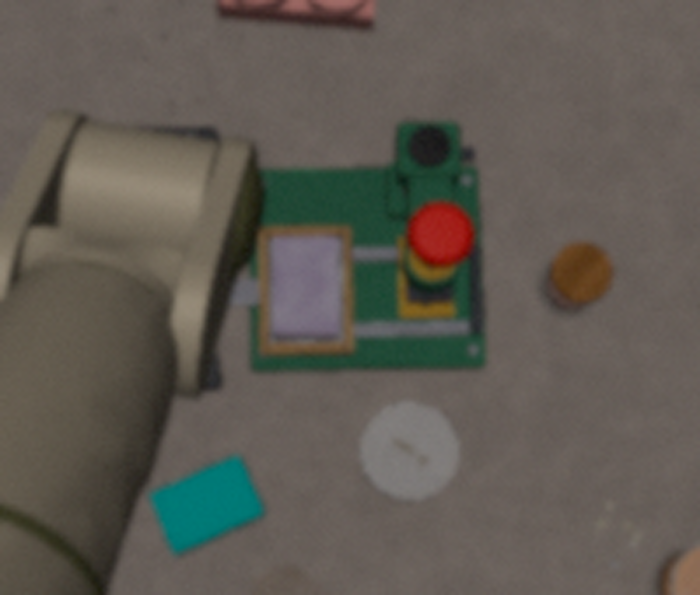

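Request:
play_rows(series=[0,0,0,0,-0.4,0,0.1,0,0,0,0,-0.8,0,0.1,0,0,0,0,-0.8,0,0.1,0,0,0,0,-0.8,0,0.1,0,0,0,0,-0.8,0,0.1,0,0,0,0,-0.8,0,0.1,0,0,0,0,-0.8,0,0.1,0,0,0,0,-0.8,0,0.1,0,0,0,0,-0.8,0,0.1,0,0,0,0,-0.8,0,0.1,0,0,0,0,-0.6,0,0.1,0,0,0,0,-0.4,0,0.1])

```text
time: 5.48
position: [547.3, 17.6, 44.1]
eef_rot: [-0.123, 1.562, 0.122]
contact_force: [7.0, 3.3, -1.6]
finger_gap: 14.8
```

Request:
play_rows(series=[0,0,0,0,0,0,0.1,0,0,0,0,0,0,0.1])

```text
time: 5.65
position: [547.4, 17.3, 44.1]
eef_rot: [-0.124, 1.561, 0.122]
contact_force: [7.4, -0.9, -1.1]
finger_gap: 15.0
```

```bash
python3 - <<'E'
from h import *
delta([533,103.8,45])
E
```

```text
turn(tool) rad [-0.0016  0.0057  0.0019] shift cm in current tool [-0.108  8.766 -0.074] in target tool [-0.091  8.766 -0.06 ]
j [-0.182  0.588  1.642  0.     0.905 -0.339] pos [547.4  17.3  44.1] F [ 7.36 -0.89 -1.14] gap 15.0 t 5.65
```

Request:
play_rows(series=[0,0,0,0,-0.1,0,0.1,0,0,0,0,-0.1,0,0.1,0,0,0,0,-0.1,0,0.1,0,0,0,0,-0.1,0,0.1,0,0,0,0,0,0,0.1])

```text
time: 6.07
position: [547.9, 14.2, 44.1]
eef_rot: [-0.123, 1.562, 0.123]
contact_force: [7.0, 2.7, 0.7]
finger_gap: 15.4
```

Request:
play_rows(series=[0,0,0,0,-0.1,0,0.1,0,0,0,0,-0.1,0,0.1,0,0,0,0,0,0,0.1])

```text
time: 6.32
position: [547.9, 14.0, 44.1]
eef_rot: [-0.121, 1.562, 0.125]
contact_force: [7.1, 15.5, 1.3]
finger_gap: 14.9
```

Request:
play_rows(series=[0,0,0,0,0.1,0,0.1,0,0,0,0,0,0,0.4,0,0,0,0,0,0,0.4,0,0,0,0,0,0,0.4,0,0,0,0,0,0,0.4,0,0,0,-1.5,0,0,0.4,0,0,0,-3.5,0,0,0.4,0,0,0,-4.0,0,0,0.4,0,0,0,-4.0,0,0,0.4,0,0,0,-4.0,0,0,0.4,0,0,0,-4.0,0,0,0])

```text
time: 7.23
position: [545.5, 12.9, 254.9]
eef_rot: [-0.123, 1.567, 0.123]
contact_force: [0.9, -0.5, -1.1]
finger_gap: 30.5
```

```bash
python3 - <<'E'
from h import *
T=wristT(); np.save('T4.npy',T)
delta([562.3,-79.5,212])
p,d=capture('wrist'); cv2.imwrite('pics/w4.png',cv2.convertScaleAbs(p[:,:,::-1],alpha=1.3)); np.save('w4.npy',d)
p,d=capture('side'); cv2.imwrite('pics/s4.png',cv2.resize(p[110:320,150:430,::-1],None,fx=2.8,fy=2.8,interpolation=cv2.INTER_CUBIC))
c=camera_info('wrist')
print(proj(c,T,[[548,14.8,72],[562.3,-79.5,204]]))
E
```

```text
turn(tool) rad [-0.0013 -0.0001  0.0001] shift cm in current tool [ 4.291 -9.391  0.216] in target tool [ 4.29  -9.391  0.204]
j [-0.191  0.348  1.407 -0.     1.387 -0.348] pos [545.5  12.9 254.9] F [ 0.88 -0.51 -1.12] gap 30.5 t 7.2333
[[279.90798633 189.53181248]
 [280.17985585 341.6717844 ]]
```

View pics/w4.png

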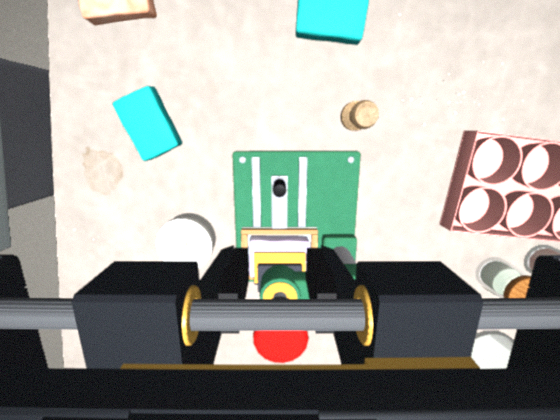

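View pics/s4.png

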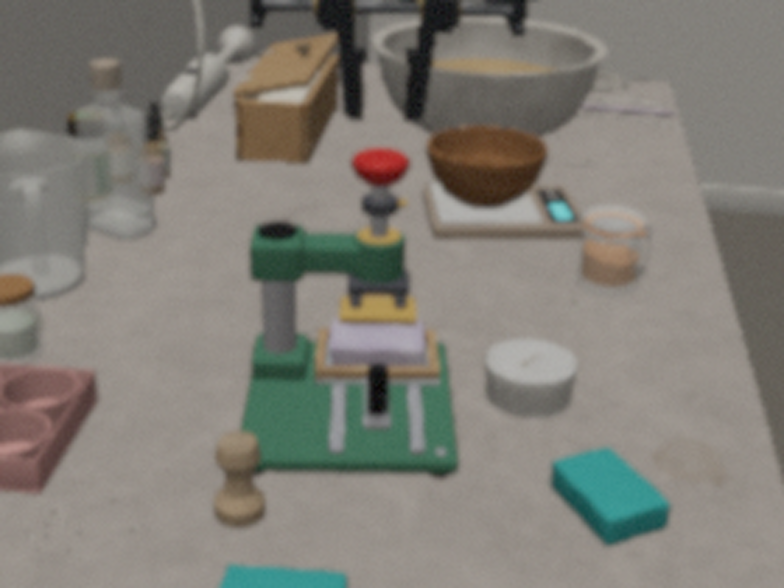

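Request:
play_rows(series=[0,0,0,0,-3.2,0.1,0,0,0,0,0,-3.2,0.1,0,0,0,0,0,-3.0,0,0,0,0,0,2.0,0,0,0,0,0,0,1.5,0,0,0,0,0,0,0.7,0,0,0,0,0,0,0,0,0,0,0,0,0,0,0,0,0,0])

```text
invalid input
```

```bash
python3 - <<'E'
from h import *
delta([562.9,-79.5,204])
p,d=capture('side'); cv2.imwrite('pics/s5.png',cv2.resize(p[70:270,170:370,::-1],None,fx=3,fy=3,interpolation=cv2.INTER_CUBIC))
E
```

```text
turn(tool) rad [-0.0011  0.0107  0.0039] shift cm in current tool [ 5.555 -9.31  -0.013] in target tool [ 5.518 -9.332  0.035]
j [-0.191  0.344  1.401 -0.     1.385 -0.348] pos [547.9  12.6 259.2] F [ 0.53 -1.19 -0.55] gap 23.0 t 7.3333
```

View pics/s5.png

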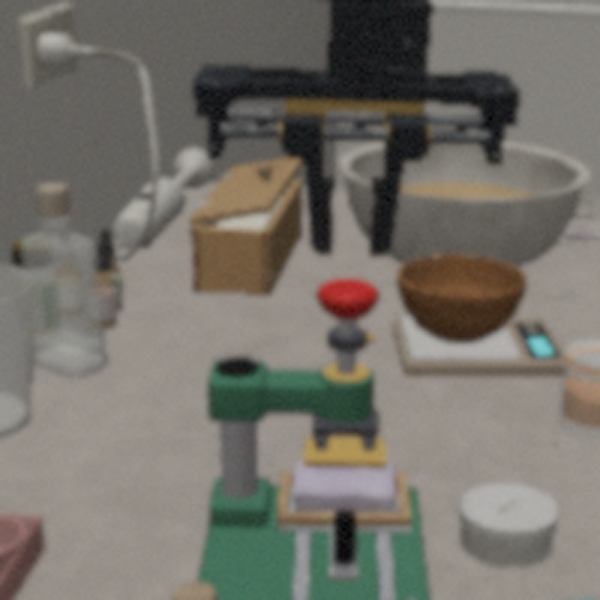

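Request:
play_rows(series=[0,0,0,0,-3.2,0,0,0,0,0,0,-3.2,0,0,0,0,0,0,-2.9,0,0,0,0,0,0,0,0,0,0,0,0,2.0,0,0,0,0,0,0,1.5,0,0,0,0,0,0,1.0,0,0,0,0,0,0,0,0,0,0,0,0,0,0,0,0,0])

```text
time: 8.13
position: [560.4, -78.5, 207.3]
eef_rot: [-0.123, 1.568, 0.124]
contact_force: [-0.2, 0.6, 0.4]
finger_gap: 0.2
```

```bash
python3 - <<'E'
from h import *
delta([562.9,-79.5,204])
p,d=capture('side'); cv2.imwrite('pics/s5b.png',cv2.resize(p[70:270,170:370,::-1],None,fx=3,fy=3,interpolation=cv2.INTER_CUBIC))
E
```

```text
turn(tool) rad [-0.0008 -0.0012 -0.0007] shift cm in current tool [ 0.331 -0.136  0.232] in target tool [ 0.331 -0.136  0.231]
j [-0.346  0.428  1.418  0.     1.297 -0.503] pos [560.4 -78.5 207.3] F [-0.2   0.57  0.37] gap 0.2 t 8.1333
```

View pics/s5b.png

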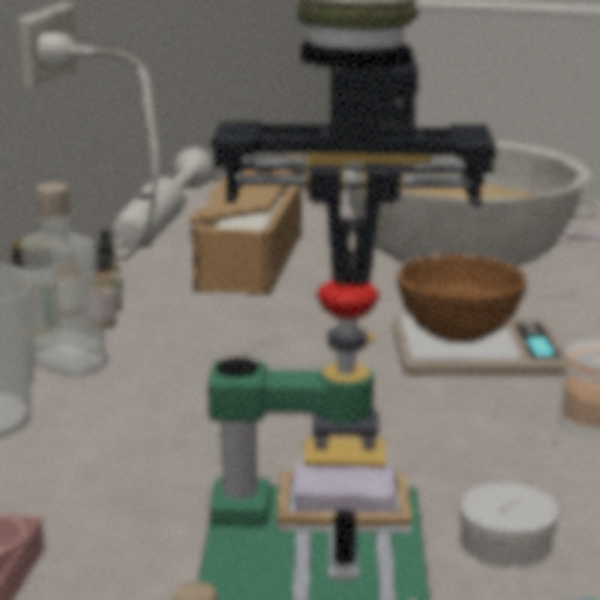

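Request:
play_rows(series=[0,0,0,0,-0.1,0.2,0,0,0,0,0.2,0,0,0,0,0,0,0.2,0,0,0,0,0,0,0.2,0,0,0,0,0,0,0,0,0,0,0,0,0,0,0,0,0])

```text
time: 8.68
position: [563.0, -79.5, 202.0]
eef_rot: [-0.123, 1.566, 0.123]
contact_force: [1.5, 1.2, 1.3]
finger_gap: 0.7
```

Request:
play_rows(series=[0,0,0,0.2,0,0,0,0,0,0,0.2,0,0,0,0,0,0,0.2,0,0,0,0,0,0,0,0,0,0])

```text
time: 9.02
position: [562.8, -79.5, 195.4]
eef_rot: [-0.123, 1.567, 0.123]
contact_force: [2.3, 0.3, 3.6]
finger_gap: 0.3
```

Request:
play_rows(series=[0,0,0,0.2,0,0,0,0,0,0,0.2,0,0,0,0,0,0,0.15,0,0,0,0,0,0,0,0,0,0])

```text
time: 9.35
position: [562.9, -79.6, 190.2]
eef_rot: [-0.123, 1.567, 0.123]
contact_force: [1.0, 0.7, 6.0]
finger_gap: 0.6
```

Request:
play_rows(series=[0,0,0,0.1,0,0,0,0,0,0,0,0,0,0])

```text
time: 9.52
position: [562.9, -79.5, 189.4]
eef_rot: [-0.124, 1.567, 0.123]
contact_force: [1.6, 0.5, 6.7]
finger_gap: 0.6
```

Request:
play_rows(series=[0,0,0,0.1,0,0,0,0,0,0,0,0,0,0])

```text
time: 9.68
position: [562.9, -79.5, 188.5]
eef_rot: [-0.124, 1.567, 0.123]
contact_force: [0.7, -0.6, 7.0]
finger_gap: 0.5
```

Request:
play_rows(series=[0,0,0,0.1,0,0,0,0,0,0,0,0,0,0])

```text
time: 9.85
position: [562.9, -79.6, 187.6]
eef_rot: [-0.123, 1.567, 0.123]
contact_force: [0.3, 0.5, 7.9]
finger_gap: 0.2
```

Request:
play_rows(series=[0,0,0,0.1,0,0,0,0,0,0,0,0,0,0])

```text
time: 10.02
position: [562.9, -79.5, 186.6]
eef_rot: [-0.124, 1.567, 0.123]
contact_force: [0.8, 0.5, 6.9]
finger_gap: 0.7
```

Request:
play_rows(series=[0,0,0,0.1,0,0,0,0,0,0,0,0,0,0])

```text
time: 10.18
position: [562.9, -79.5, 185.6]
eef_rot: [-0.124, 1.567, 0.123]
contact_force: [-0.6, 1.3, 7.7]
finger_gap: 0.2
```

```bash
python3 - <<'E'
from h import *
delta([562.9,-79.5,204])
p,d=capture('side'); cv2.imwrite('pics/s6.png',cv2.resize(p[150:230,240:330,::-1],None,fx=7,fy=7,interpolation=cv2.INTER_CUBIC))
E
```

```text
turn(tool) rad [-0.0009  0.0007  0.0004] shift cm in current tool [-1.836  0.002  0.005] in target tool [-1.836  0.003  0.004]
j [-0.346  0.451  1.441 -0.     1.248 -0.503] pos [562.9 -79.5 185.6] F [-0.55  1.3   7.66] gap 0.2 t 10.1833
```

View pics/s6.png

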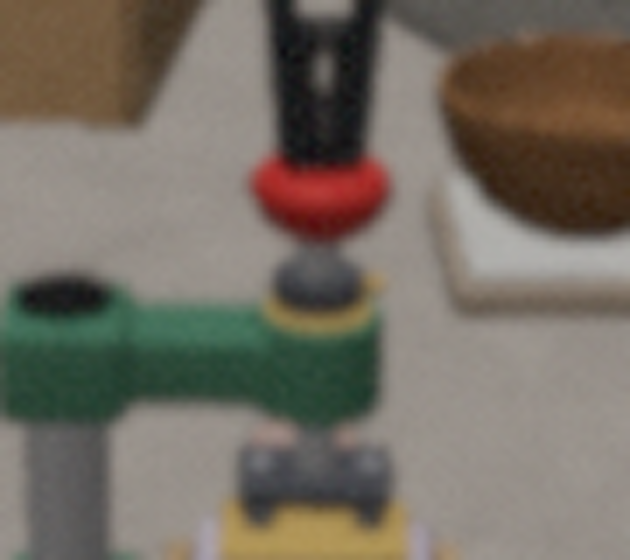

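Request:
play_rows(series=[0,0,0,0.07,0,0,0,0,0,0,0,0,0,0])

```text
time: 10.4
position: [562.9, -79.6, 185.0]
eef_rot: [-0.124, 1.567, 0.123]
contact_force: [0.6, 0.9, 7.2]
finger_gap: 0.5
```

Request:
play_rows(series=[0,0,0,0.07,0,0,0,0,0,0,0,0,0,0])

```text
time: 10.57
position: [562.9, -79.6, 184.3]
eef_rot: [-0.124, 1.567, 0.123]
contact_force: [-0.5, -0.4, 7.9]
finger_gap: 0.6
```

Request:
play_rows(series=[0,0,0,0.07,0,0,0,0,0,0,0,0,0,0])

```text
time: 10.73
position: [562.9, -79.5, 183.8]
eef_rot: [-0.124, 1.566, 0.123]
contact_force: [-0.6, -0.3, 8.9]
finger_gap: 0.6
```

Request:
play_rows(series=[0,0,0,0.05,0,0,0,0,0,0,0,0,0,0])

```text
time: 10.9
position: [562.9, -79.6, 183.7]
eef_rot: [-0.124, 1.566, 0.123]
contact_force: [-1.4, 0.8, 11.8]
finger_gap: 0.4
```

Request:
play_rows(series=[0,0,0,0.03,0,0,0,0,0,0,0,0,0,0])

```text
time: 11.07
position: [562.9, -79.5, 183.8]
eef_rot: [-0.124, 1.566, 0.123]
contact_force: [-3.5, 2.1, 15.1]
finger_gap: 0.1
```

Request:
play_rows(series=[0,0,0,0,0,0,0,0,0,0,0,0,0,0,0,0,0,0,0,0,0])

```text
time: 11.32
position: [562.9, -79.6, 183.8]
eef_rot: [-0.124, 1.566, 0.123]
contact_force: [-2.1, 1.6, 15.5]
finger_gap: 0.6
```

Request:
play_rows(series=[0,0,0,0,0,0,0,0,0,0,0,0,0,0,0,0,0,0,0,0,0,0,0,0,0,0,0,0,0,0,0,0,0,0,0,0,0,0,0,0,0,0,0,0,0,0,0,0,0,0,0,0,0,0,0,0,0,0,0,0,0,0,0])

```text
time: 12.07
position: [562.9, -79.6, 183.8]
eef_rot: [-0.124, 1.566, 0.123]
contact_force: [-2.4, 1.4, 14.6]
finger_gap: 0.5
```

```bash
python3 - <<'E'
from h import *
delta([562.9,-79.5,204])
p,d=capture('side'); cv2.imwrite('pics/s7.png',cv2.resize(p[150:270,220:340,::-1],None,fx=5,fy=5,interpolation=cv2.INTER_CUBIC))
E
```

```text
turn(tool) rad [-0.0009  0.0013  0.0009] shift cm in current tool [-2.024e+00  7.000e-03  2.000e-03] in target tool [-2.024e+00  9.000e-03 -1.000e-03]
j [-0.346  0.453  1.444 -0.     1.243 -0.503] pos [562.9 -79.6 183.8] F [-2.43  1.4  14.64] gap 0.5 t 12.0667
```

View pics/s7.png

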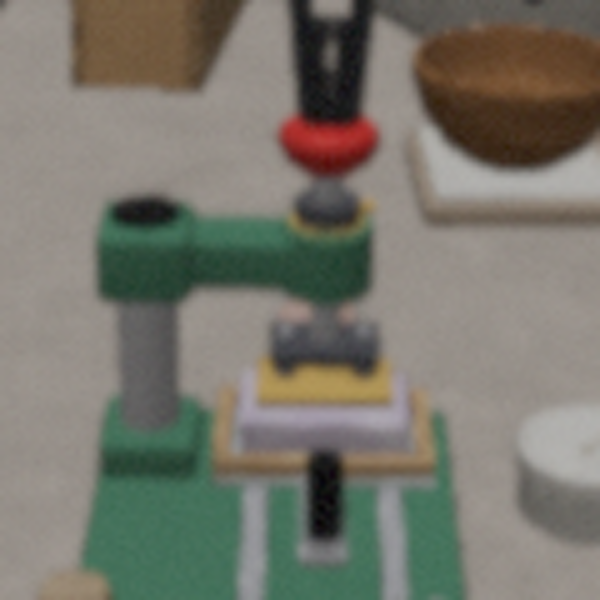

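Request:
play_rows(series=[0,0,0,-0.2,0,0,0,0,0,0,-0.3,0,0,0,0,0,0,-0.3,0,0,0,0,0,0,-0.3,0,0,0,0,0,0,-0.3,0,0,0,0,0,0,-0.3,0,0,0,0,0,0,-0.4,0,0,0,0,0,0,-0.8,0,0,0,0,0,0,-1.5,0,0,0,0,0,0,-1.8,0,0,0,0,0,0,-1.0,0,0,0,0,0,0,0,0,0,0])

```text
time: 13.12
position: [563.2, -79.6, 256.4]
eef_rot: [-0.124, 1.565, 0.122]
contact_force: [0.7, 0.1, 0.5]
finger_gap: 0.4
```

```bash
python3 - <<'E'
from h import *
delta([562.9,-79.5,204]);delta([547.9,14.4,250])
p,d=capture('side'); cv2.imwrite('pics/s8.png',cv2.resize(p[70:270,170:370,::-1],None,fx=3,fy=3,interpolation=cv2.INTER_CUBIC))
E
```

```text
turn(tool) rad [-0.0009  0.0025  0.0015] shift cm in current tool [ 5.236  0.026 -0.037] in target tool [ 5.237  0.018 -0.023]
j [-0.346  0.397  1.333 -0.     1.408 -0.503] pos [563.2 -79.6 256.4] F [0.75 0.1  0.54] gap 0.4 t 13.1167
turn(tool) rad [-0.0009  0.0025  0.0015] shift cm in current tool [ 0.622  9.528 -0.038] in target tool [ 0.637  9.527 -0.027]
j [-0.346  0.397  1.333 -0.     1.408 -0.503] pos [563.2 -79.6 256.4] F [0.75 0.1  0.54] gap 0.4 t 13.1167
```

View pics/s8.png

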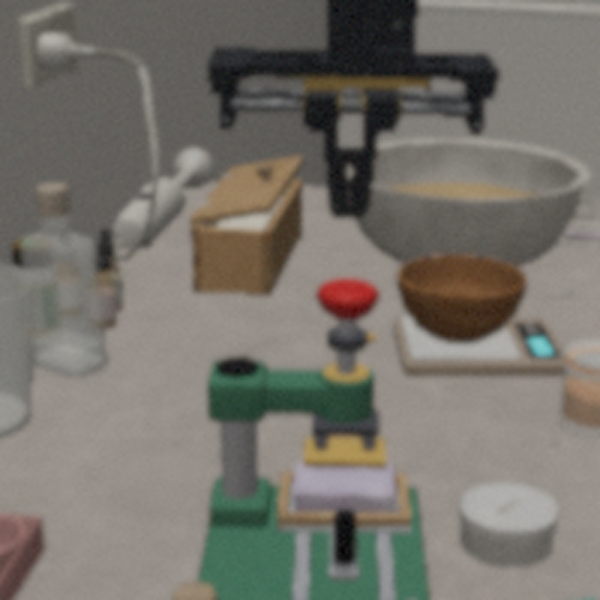

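Request:
play_rows(series=[0,0,0,0,3.2,0,0.4,0,0,0,0,3.2,0,0.4,0,0,0,0,3.1,0,0.4,0,0,0,0,0,0,0.4,0,0,0,0,0,0,0.4,0,0,0,0,0,0,0.4])

```text
time: 13.67
position: [547.7, 13.9, 253.6]
eef_rot: [-0.123, 1.569, 0.123]
contact_force: [0.8, 0.7, 0.5]
finger_gap: 35.1
```

```bash
python3 - <<'E'
from h import *
delta([547.9,14.4,44])
E
```

```text
turn(tool) rad [-0.0009 -0.0013 -0.0001] shift cm in current tool [20.956  0.047  0.051] in target tool [20.956  0.05   0.023]
j [-0.188  0.354  1.402 -0.     1.387 -0.345] pos [547.7  13.9 253.6] F [0.8  0.67 0.49] gap 35.1 t 13.6667
```

Request:
play_rows(series=[0,0,0,3.8,0.05,0,0.4,0,0,0,3.8,0,0,0.4,0,0,0,3.8,0,0,0.4,0,0,0,3.5,0,0,0.4,0,0,0,3,0,0,0.4,0,0,0,2,0,0,0.4,0,0,0,1,0,0,0.4,0,0,0,0,0,0,0.4])

```text
time: 14.33
position: [546.8, 14.0, 43.2]
eef_rot: [-0.122, 1.571, 0.123]
contact_force: [0.4, 0.1, 0.4]
finger_gap: 35.1
```

Request:
play_rows(series=[0,0,0,0,0,0,0.1,0,0,0,0,0,0,0.1,0,0,0,0,0,0,0.1,0,0,0,0,0,0,0.1,0,0,0,0,0,0,0.1,0,0,0,0,0,0,0.1])

```text
time: 14.83
position: [547.9, 14.5, 46.6]
eef_rot: [-0.124, 1.567, 0.123]
contact_force: [-5.0, -2.1, 5.3]
finger_gap: 14.9
```

Request:
play_rows(series=[0,0,0,0,0.4,0,0.1,0,0,0,0,0.8,0,0.1,0,0,0,0,0.8,0,0.1,0,0,0,0,0.8,0,0.1,0,0,0,0,0.8,0,0.1,0,0,0,0,0.8,0,0.1,0,0,0,0,0.8,0,0.1,0,0,0,0,0.8,0,0.1,0,0,0,0,0.8,0,0.1,0,0,0,0,0.8,0,0.1,0,0,0,0,0.6,0,0.1,0,0,0,0,0.4,0,0.1])

```text
time: 15.83
position: [534.3, 100.0, 46.6]
eef_rot: [-0.124, 1.567, 0.123]
contact_force: [-4.8, -2.9, 5.7]
finger_gap: 15.2
```

Request:
play_rows(series=[0,0,0,0,0.2,0,0.1,0,0,0,0,0.1,0,0.1,0,0,0,0,0.1,0,0.1,0,0,0,0,0,0,0.1])

```text
time: 16.17
position: [533.8, 103.4, 46.6]
eef_rot: [-0.125, 1.567, 0.123]
contact_force: [-4.6, -3.3, 6.2]
finger_gap: 14.9
```

Request:
play_rows(series=[0,0,0,0,0.1,0,0.1,0,0,0,0,0.1,0,0.1,0,0,0,0,0,0,0.1])

```text
time: 16.42
position: [533.8, 103.5, 46.6]
eef_rot: [-0.127, 1.567, 0.121]
contact_force: [-3.9, -14.5, 5.7]
finger_gap: 15.1
```

Request:
play_rows(series=[0,0,0,0,-0.1,0,0.1,0,0,0,0,0,0,0.4,0,0,0,0,0,0,0.4,0,0,0,0,0,0,0.4,0,0,0,0,0,0,0.4,0,0,0,-1.0,0,0,0.4,0,0,0,-2.5,0,0,0.4,0,0,0,-4.0,0,0,0.4,0,0,0,-4.0,0,0,0.4,0,0,0,-4.0,0,0,0.4,0,0,0,-2,3,0,0.4,0,0,0,0,3,0,0.4])

```text
time: 17.42
position: [525.8, 164.2, 226.4]
eef_rot: [-0.121, 1.558, 0.121]
contact_force: [1.6, -0.4, -0.2]
finger_gap: 34.9
```

Request:
play_rows(series=[0,0,0,0,3,0,0.4,0,0,0,0,2,0,0.4,0,0,0,0,0,0,0.4,0,0,0,0,0,0,0.4,0,0,0,0,0,0,0.4,0,0,0,0,0,0,0.4])

```text
time: 17.92
position: [516.6, 212.3, 220.5]
eef_rot: [-0.122, 1.567, 0.122]
contact_force: [-0.3, -0.1, -0.1]
finger_gap: 35.3
```

```bash
python3 - <<'E'
from h import *
T=wristT(); c=camera_info('wrist')
delta([533,103.8,250])
p,d=capture('wrist'); cv2.imwrite('pics/w9.png',cv2.convertScaleAbs(p[:,:,::-1],alpha=1.3))
pts=[]
for v in range(150,420):
  for u in range(245,325):
    z=d[v,u]
    if z<=0: continue
    o,r=ray(c,T,(u,v)); P=o+r*z
    if 66<P[2]<80 and abs(P[0]-533)<25 and abs(P[1]-100)<40: pts.append(np.r_[P,u,v])
pts=np.array(pts); print(len(pts),np.round([pts.mean(0),pts.min(0),pts.max(0)],1))
p,d=capture('side'); cv2.imwrite('pics/s9.png',cv2.resize(p[110:320,150:430,::-1],None,fx=2.8,fy=2.8,interpolation=cv2.INTER_CUBIC))
p,d=capture('top'); cv2.imwrite('pics/t9.png',cv2.resize(p[140:270,225:375,::-1],None,fx=4,fy=4,interpolation=cv2.INTER_CUBIC))
E
```

```text
turn(tool) rad [-0.0022  0.      0.0002] shift cm in current tool [ -2.946 -10.978  -0.067] in target tool [ -2.948 -10.977  -0.091]
j [ 0.18   0.401  1.423 -0.     1.318  0.025] pos [516.6 212.3 220.5] F [-0.34 -0.08 -0.15] gap 35.3 t 17.9167
161 [[532.4 105.5  72.2 276.5 292.1]
 [525.2  97.8  66.1 270.  285. ]
 [540.1 111.1  75.  283.  298. ]]
```

View pics/t9.png

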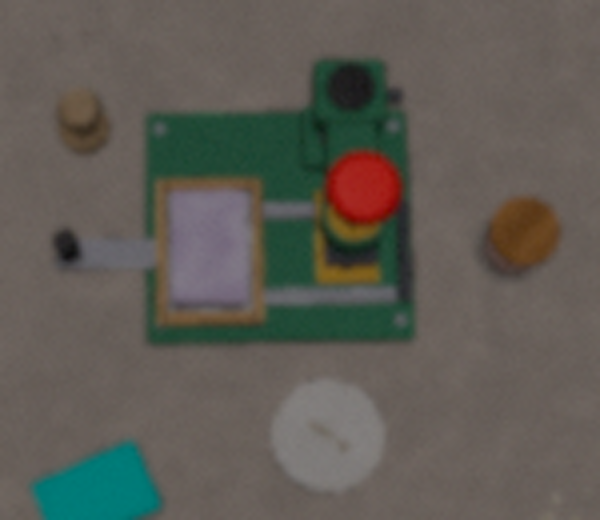

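View pics/s9.png

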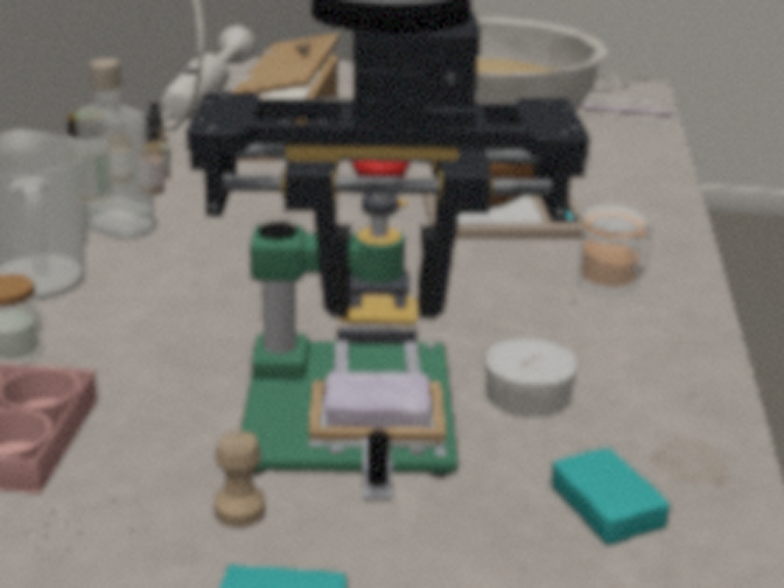

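View pics/w9.png

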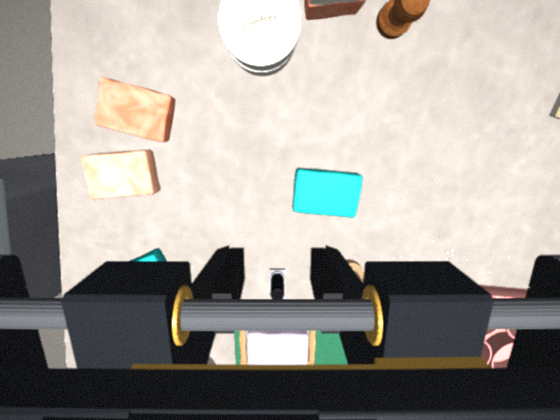

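The last views match the start: the handle is back at top-crop pixel (66,246), the soap lies flat in the nest at (210,247), and the knob is up at (363,186). The jar, tin and stamp haven't moved, and the arm is clear of everything. Handing in.

```bash
python3 -c "
from station import ticket
print(ticket.job_done())"
```

```text
the job is handed in; nothing more can be done
None
```

The soap was stamped and the job is handed in at about 18 s of the 67 s allowed; no verdict was reported.

- **Tray in:** I pinched the handle post and pushed the tray about 90 mm, until it met its stop at about 15 N.
- **Press:** With the fingers closed on the knob, the plunger landed after about 20 mm. The springs took about 8 N, and I held about 15 N in total for around 1 s, so about 7 N was on the stop. The plunger then rose fully.
- **Tray out:** I pulled the tray to its outer stop, let go and backed away.

The last top, side and wrist pictures show the tray fully out with the soap flat in it, the plunger up, and the jar, tin and stamp where they started. The wrist force read near zero and nothing was being touched.

- **Camera disagreement:** The cameras differed by about 2–4 mm on the handle's position at the start. I relied on the wrist camera.
- **Refused move:** One move call was refused because I gave it the wrong number of values. The arm did not move, and I sent it again corrected.

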